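# Unstack a bisque tea set onto its kiln setters

### The job

The bisque-fired tea set stands stacked up as it came from the kiln. Take it apart from the top down, one piece at a time, and set each piece upright inside the rim of its own kiln setter: the horse lid on the small round setter, the teapot on the square one, the cup on the large round one and the tray on the oblong one. Lower each piece all the way onto its setter rather than dropping it, and leave the two horse figurines where they stand.

Things in the scene. Friction and masses are not known exactly. Their poses are not given: they have to be found in the camera images.
- lid: White bisque teapot lid, top of the stack. Origin: centre of underside, z up. Flange 29 mm across, 0-6 mm up; disc 44 mm across, 6-12 mm; on it a horse, 12-48 mm, looking along +x, 35 mm long. Grip its barrel, a bar 15 mm thick along x, mid-height 28 mm, its middle at x = -1 mm. In the stack it lies loose on the teapot (flange in the mouth), origin 40 mm above the teapot's. 60 g.
- teapot: White bisque teapot, 46 mm high. Origin: centre of underside, z up. Foot 46 mm across, 0-5 mm up; upright round body 60 mm across, 5-34 mm (grip here, across y); mouth 44 mm across at 46 mm. Spout along +x to 57 mm, handle along -x to 55 mm from the axis, both below 49 mm. In the stack the foot sits loose in the cup's mouth, the shoulder on its rim, origin 49 mm above the cup's. 160 g.
- cup: White bisque cup under the teapot, 54 mm high. Origin: centre of underside, z up. Foot 42 mm across, flaring to 66 mm at 27 mm height, upright from there to the rim, 66 mm across outside, wall 6.5 mm (grip from outside, across y, above 27 mm). Loop handle along +x to 58 mm from the axis, 19 to 53 mm high. In the stack it stands on the tray's floor, 7 mm above the tray's origin. 150 g.
- tray: White bisque oblong cup tray under the cup, on the table: 146 mm long (x), 66 mm wide (y), 20 mm high, upright walls 4.5 mm thick, floor 7 mm thick. Origin: centre of underside, z up. Grip it from outside across its width (66 mm), at mid-length, with the fingertips low but at least 6 mm above its underside, to clear the setter's rim when set down. 170 g.
- setter_lid: The small round kiln setter, for the lid: 54 mm across outside, 46 mm inside the rim. Heavy, buff, fixed: floor 8 mm above the table, rim 4 mm higher (top at 12 mm). Origin: centre of its underside, on the table; z up.
- setter_pot: The square kiln setter, for the teapot: 72 x 72 mm outside, 64 x 64 mm inside the rim. The foot must go inside; spout and handle may overhang. Heavy, buff, fixed: floor 8 mm above the table, rim 4 mm higher (top at 12 mm). Origin: centre of its underside, on the table; z up.
- setter_cup: The large round kiln setter, for the cup: 76 mm across outside, 66 mm inside the rim. Heavy, buff, fixed: floor 8 mm above the table, rim 4 mm higher (top at 12 mm). Origin: centre of its underside, on the table; z up.
- setter_tray: The oblong kiln setter, for the tray: 172 mm (x) by 92 mm (y) outside, 164 x 84 mm inside the rim. The tray goes in lengthwise, either way round. Heavy, buff, fixed: floor 8 mm above the table, rim 4 mm higher (top at 12 mm). Origin: centre of its underside, on the table; z up.
- horse_white: A white bisque horse figurine standing loose on the table, 80 mm tall, 77 mm long (x, looking along +x), 34 mm wide; not to be disturbed. Origin at table level between its feet, z up.
- horse_brown: A brown raw-clay horse figurine, of the same size and shape as the white one, standing loose on the table; not to be disturbed. Origin at table level between its feet, z up.
Mind the look-alikes: they are no part of the job. Leave any brown look-alike of the lid alone. What is shaped like the cup but purple is not meant.

How it is judged:
By the outcome, as a careful person would: the job done as asked, in the order asked, and still so for the second after the job is handed in, with the robot touching nothing.
It also fails if it takes over 125 s, if anything falls off the work surface, if the arm or the gripper's body presses on something with over 40 N, if the wrist force passes 120 N, or if a joint passes its speed limit or range.

### The arm

A 6-joint arm with a two-finger parallel gripper is mounted at the origin on the work surface. World frame = base frame: x ahead of the robot, y to its left, z up, the work surface at z = 0. Lengths are in mm, angles in rad, forces in N, time in s.
With the tool pointing down it reaches from about 325 to 925 mm from the base axis. Payload 3.1 kg.
Tool frame: the origin (TCP) lies on the centre line of the jaws, within the pads' length; the fingertips stand 8 mm ahead of it and the grasp point (between the pads) lies 11 mm behind it (robot.tcp_to_tips is the distance from the TCP to the fingertips, in mm); z points along the fingers, y is the direction in which the jaws open and shut (so a half turn about z gives the same grasp; the last joint's range is limited). The gripper opens to 85 mm and grips with 20 to 120 N. Pads are 22 mm wide; open, the fingers measure 114 mm over their backs; the gripper's body (76 mm by 85 mm) begins 54 mm behind the grasp point. The pads swing forward as they close: fully open they stand 13 mm farther back than shut.
Start: joints at [1.22, 0.217, 1.613, -0, 1.311, -0.112], TCP at [147.816, 607.281, 239.3] pointing down, gripper open.
Joint ranges: [-2.75, 2.75], [-0.78, 2.1], [0.31, 2.55], [-1.13, 4.27], [0.13, 2.63], [-2.58, 2.58]. Speed limits (rad/s): [2.79, 2.79, 3.14, 3.14, 3.14, 3.14].

### API

Orientations are given as a unit quaternion [x, y, z, w].
In Python, from workcell import robot, imaging, sign_off, models gives the robot as it stands. The module is installed in compiled form; this text tells all that it offers.
- The arm moves only by the tool move_arm, never from a script. Its arguments are lists of equal length, an entry for each row: "delta_pos": the shift along the world's x, y, z in mm, a list of three; "dr": the turn, a rotation vector about the world's x, y, z in rad, a list of three. In form: {"delta_pos": [[tx, ty, tz], ...], "dr": [[wx, wy, wz], ...]}. A call has 1 to 20 rows; each row shifts and turns the pose as measured when the row begins; what a row does not reach is not made up. A row lasts 1/10 s, in which the tool goes at most 50 mm and 8.59 degrees, less where a joint would pass 70% of its speed; a pose out of reach is approached as far as the arm can. A call is refused whole if a number of a shift passes 50 or a number of a turn 0.15, either way. A call with a gripper value outside its range is refused whole. "claw" is the finger opening in mm, from 0 to 85.4, set as the call begins (left out, the last holds). The fingers move at their own pace and stop on an object; "squeeze" is the grip in N (left out, the last holds). Time passes only in rows, so rows that do not move let the fingers close. It gives the time, the measured TCP pose, the force and the opening at its end, in the units of the state.
- robot.sense(): the state, without advancing time (a new reading comes with each control period).
- imaging.camera(name): name is "scene" or "top" or "wrist"; returns a dict with "color" (384x512x3 uint8, red, green, blue), "depth" (384x512 float32, mm along the optical axis (not along the pixel's ray), 0 where there is no reading), "fx", "fy", "cx", "cy" (pixels), "xyz" and "attitude" of the camera in the world; the wrist camera has in their place "T_tool_cam" (4x4, takes a point from camera to tool coordinates, whose origin is the TCP and whose axes are the flange's). Camera axes: x right, y up, looking along -z (the intrinsics and any distortion apply to the point x, -y, -z); pixel columns grow to the right and rows downward; lengths in mm; the calibration is good to about 2 mm. A picture is of the moment at which its call begins: read the wrist's pose just before it.
- sign_off(): hands the job in, once; it reports no verdict.
Trained networks look in the newest picture that a camera, given by its name, has taken for a name from the list of things; names that differ only in an ending like _2 or _b are one class to them, and where a whole thing is asked for, a point or a joint stands for the part that bears it (a point fixed in the world has none). Each returns a list of dicts, best first, with "p" (0 to 1); they miss things now and then, are a little off and sometimes report something else, mostly with a low value. They report only what shows in the picture. A call takes as long as a camera call. They do not tell look-alikes from the thing itself.
- models.cut_out(camera, thing): "pixels" (384x512 bool, what is visible of it) and "bbox" ([left, top, right, bottom] in pixels, round what is visible of it).
- models.mark_of(camera, thing): "pixel" ([column, row] in pixels: a listed point, or the origin of a listed thing).
The state is a dict: "clock": time; "q": joint angles; "qd": joint speeds; "effort": joint torques, N m; "tool_pos": TCP position; "eef_rot": TCP orientation; "force": force on the tool from outside, world axes, zero at the start; "torque": the same for the moment, N m; "opening": finger opening in mm.
Only numpy, scipy, OpenCV 4.12 (cv2) and the standard library are available. Lean on these libraries where they do the work, as an engineer would, in place of code of your own. Each camera call takes 0.05 s, during which the arm holds its last target. There are 200 camera calls.

## Working session

There is one attempt and no reset: what is moved stays moved. The work goes in short steps, Python scripts to look and compute and a tool call to move; the robot and the scene stay as the last step left them, time stands still between calls to the robot, and variables do not carry over. Pictures are saved under pics/ and viewed, about 12 in all and at most 16, crops included, and the job is handed in when it is done.

Besides the shell and the picture viewer there is one more tool, called after "Request:" as a command line: name --argument value ..., lists and objects as JSON in quotes. move_arm: Moves the arm, as the interface text tells. Its arguments: {"type":"object","properties":{"delta_pos":{"type":"array"},"dr":{"type":"array"},"claw":{"type":"number"},"squeeze":{"type":"number"}},"required":["delta_pos","dr"]}

```bash
mkdir -p pics; ls
cat > h.py <<'E'
import numpy as np, cv2
from scipy.spatial.transform import Rotation as R
from workcell import robot, imaging, sign_off, models
def shot(name):
    s=robot.sense(); c=imaging.camera(name)
    if name=="wrist":
        T=np.eye(4);T[:3,:3]=R.from_quat(s["eef_rot"]).as_matrix();T[:3,3]=s["tool_pos"]
        c["M"]=T@np.array(c["T_tool_cam"])
    else:
        M=np.eye(4);a=np.array(c["attitude"])
        M[:3,:3]=a if a.shape==(3,3) else R.from_quat(a).as_matrix();M[:3,3]=c["xyz"];c["M"]=M
    return c
def cloud(c):
    d=c["depth"].astype(float);v,u=np.mgrid[:d.shape[0],:d.shape[1]]
    P=np.stack([(u-c["cx"])/c["fx"]*d,-(v-c["cy"])/c["fy"]*d,-d],-1)
    W=P@c["M"][:3,:3].T+c["M"][:3,3]; W[d==0]=np.nan
    return W
def save(c,f,box=None,k=1):
    im=c["color"][...,::-1]
    if box: im=im[box[1]:box[3],box[0]:box[2]]
    cv2.imwrite("pics/"+f,cv2.resize(im,None,fx=k,fy=k,interpolation=cv2.INTER_CUBIC))
E
python3 - <<'E'
from h import *
print(robot.sense())
for n in ["top","scene"]:
    c=shot(n); save(c,n+"1.png",k=1.5); W=cloud(c)
    print(n,[k for k in c if k not in("color","depth","M")],c["M"].round(3).tolist(),c["fx"],c["cx"])
    for t in "lid teapot cup tray setter_lid setter_pot setter_cup setter_tray horse_white horse_brown".split():
        for r in models.cut_out(n,t)[:3]:
            if r["p"]<.2: continue
            m=r["pixels"]&~np.isnan(W[...,0]); p=W[m]
            print(t,round(r["p"],2),np.array(r["bbox"]).tolist(),np.median(p,0).round(),p.min(0).round(),p.max(0).round())
        for r in models.mark_of(n,t)[:3]:
            if r["p"]>.2: print("   mark",round(r["p"],2),np.round(r["pixel"]).tolist())
E
```

```text
pics
{'clock': 0.0, 'q': array([ 1.21983149e+00,  2.17774673e-01,  1.61491782e+00,  2.16970069e-05,
        1.31130577e+00, -1.12195860e-01]), 'qd': array([-3.02755058e-04, -2.08905043e-03,  1.10570846e-03, -3.47789480e-04,
        1.19341564e-03,  2.77977491e-05]), 'effort': array([-5.68196610e-04, -3.96853602e+01, -3.03846145e+01, -1.90250239e-04,
        9.83020000e-03,  1.67435164e-06]), 'tool_pos': array([147.5127161 , 606.52807857, 237.96404983]), 'eef_rot': array([ 1.19103788e-01,  9.92881081e-01, -1.16828662e-03, -2.86264237e-04]), 'force': array([0.62999637, 0.62037905, 0.08805946]), 'torque': array([ 0.0353125 , -0.01316852, -0.0001757 ]), 'opening': 85.80305592063172}
top ['fx', 'fy', 'cx', 'cy', 'xyz', 'attitude'] [[-0.001, 0.998, -0.07, 535.797], [-1.0, 0.001, 0.029, 15.451], [0.029, 0.07, 0.997, 1093.958], [0.0, 0.0, 0.0, 1.0]] 479.3030637069093 259.22605406589366
lid 0.91 [237.7, 163.2, 254.8, 184.9] [645.  18. 108.] [624.  -3.  94.] [669.  39. 150.]
lid 0.54 [187.7, 165.0, 203.8, 188.8] [645. 133.  11.] [626. 113.  -3.] [669. 158.  51.]
   mark 0.82 [192.0, 178.0]
   
[... 2547 characters left out ...]
0. 321.   8.] [538. 292.  -2.] [605. 347.  14.]
   mark 0.6 [337.0, 203.0]
   mark 0.58 [390.0, 270.0]
   mark 0.52 [246.0, 193.0]
setter_pot 0.67 [318.4, 190.2, 358.9, 221.6] [470. 158.   8.] [426. 119.  -2.] [505. 194.  13.]
   mark 0.91 [338.0, 203.0]
setter_cup 0.71 [223.7, 151.0, 249.9, 170.7] [ 464. -159.    8.] [ 426. -201.   -0.] [ 500. -123.   13.]
   mark 0.58 [237.0, 163.0]
setter_tray 0.8 [138.1, 141.5, 206.8, 177.9] [ 587. -308.    7.] [ 484. -371.   -3.] [ 675. -247.   14.]
   mark 0.6 [174.0, 163.0]
   mark 0.78 [284.0, 292.0]
   mark 0.48 [241.0, 192.0]
horse_brown 0.74 [283.7, 157.3, 300.6, 182.3] [457.  11.  41.] [394. -28.  -2.] [477.  21.  81.]
   mark 0.64 [289.0, 175.0]
```

Run:
```python
import cv2
t=cv2.imread("pics/top1.png"); s=cv2.imread("pics/scene1.png")
cv2.imwrite("pics/t2.png",cv2.resize(t[110:460,120:660],None,fx=1.45,fy=1.45))
cv2.imwrite("pics/s2.png",cv2.resize(s[200:460,190:620],None,fx=1.8,fy=1.8))
```

```text
(no output)
```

View pics/t2.png

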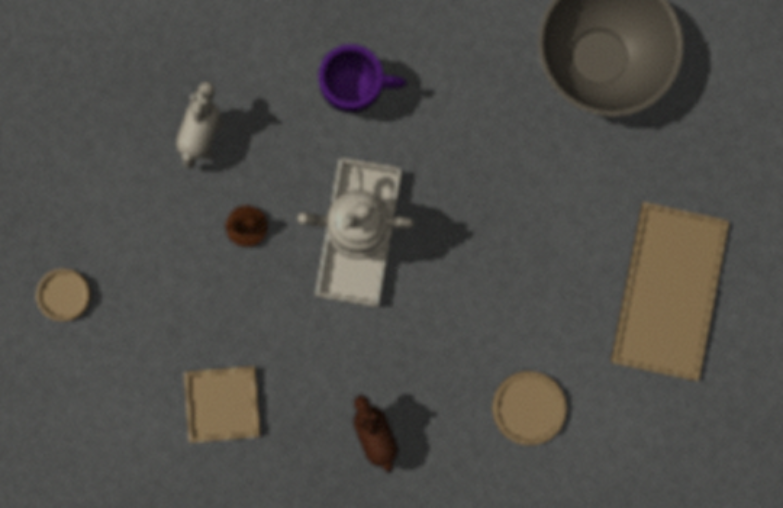

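View pics/s2.png

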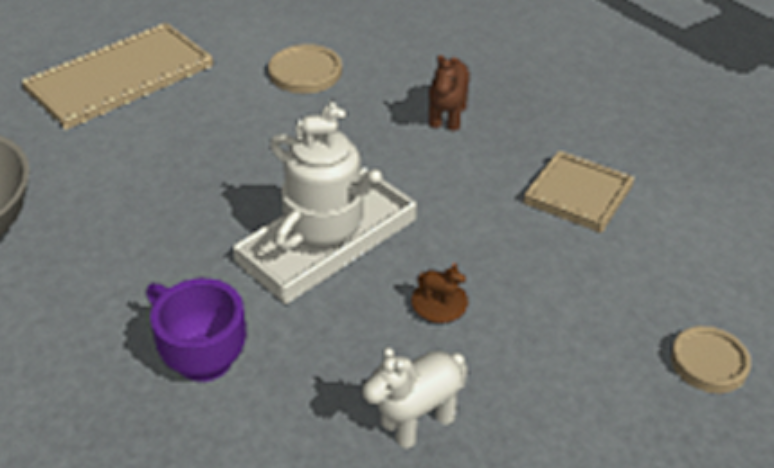

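The stack is at about (645, 18). It stands on the tray, which is slightly yawed, with the spout and handle pointing along ±y and the cup handle along +x. The brown lid is at (645, 133) and the purple cup at (799, 23). I'll leave both alone.

Request:
move_arm --delta_pos '[[30, -39, 7], [30, -39, 7], [30, -39, 7], [30, -39, 7], [30, -39, 7], [30, -39, 7], [30, -39, 7], [30, -39, 7], [30, -39, 7], [30, -39, 7], [30, -39, 7], [30, -39, 7], [30, -39, 7], [30, -39, 7], [30, -39, 7]]' --dr '[[0, 0, 0.016], [0, 0, 0.016], [0, 0, 0.016], [0, 0, 0.016], [0, 0, 0.016], [0, 0, 0.016], [0, 0, 0.016], [0, 0, 0.016], [0, 0, 0.016], [0, 0, 0.016], [0, 0, 0.016], [0, 0, 0.016], [0, 0, 0.016], [0, 0, 0.016], [0, 0, 0.016]]'

```text
clock: 3.6
tool_pos: [595.1, 17.0, 347.0]
eef_rot: [-0.011, 1.0, 0.003, 0.004]
force: [0.1, 0.5, -0.3]
opening: 85.4
```

Run:
```python
from h import *
c=shot("wrist"); print(np.array(c["T_tool_cam"]).round(3).tolist(),c["fx"]); save(c,"w1.png",k=1.5)
W=cloud(c); np.savez("w1.npz",W=W,c=c["color"])
s=robot.sense();print(s["clock"],s["tool_pos"],s["eef_rot"])
for t in ["lid","teapot","tray","cup"]:
    for r in models.cut_out("wrist",t)[:3]:
        p=W[r["pixels"]&~np.isnan(W[...,0])]
        if len(p): print(t,round(r["p"],2),r["bbox"],np.median(p,0).round(),p.min(0).round(),p.max(0).round())
    print([(round(r["p"],2),np.round(r["pixel"])) for r in models.mark_of("wrist",t)])
```

```text
[[0.001, 0.959, 0.283, 71.271], [1.0, -0.001, 0.0, -0.284], [0.001, 0.283, -0.959, -134.332], [0.0, 0.0, 0.0, 1.0]] 310.85454429104567
3.65 [599.5144025   10.09499853 347.75913094] [-0.00902014  0.99993351 -0.00103812  0.00710813]
lid 0.61 [310.1, 173.4, 340.7, 197.6] [645. 130.  12.] [629. 111.  -0.] [670. 157.  50.]
lid 0.56 [232.6, 186.2, 269.6, 221.0] [641.  17. 108.] [625.  -5. 101.] [668.  37. 145.]
lid 0.5 [208.2, 168.6, 295.2, 215.0] [638.  16.  94.] [616. -38.  -1.] [702.  86. 107.]
[(0.89, array([252., 199.])), (0.8, array([324., 190.]))]
teapot 0.71 [209.5, 170.1, 294.7, 211.3] [637.  16.  94.] [616. -39.  -2.] [697.  86. 107.]
[(0.72, array([249., 180.])), (0.67, array([248., 187.]))]
tray 0.63 [221.2, 130.6, 281.2, 226.3] [605.  19.   7.] [566. -28.  -2.] [723.  62. 128.]
[(0.69, array([251., 178.]))]
cup 0.9 [218.3, 254.9, 272.0, 301.1] [806.  21.  39.] [764. -37.  -2.] [868.  62.  56.]
cup 0.78 [227.6, 166.7, 268.0, 226.7] [620.  12.  59.] [613. -22.  -1.] [699.  43.  89.]
cup 0.33 [434.5, 128.1, 474.3, 159.1] [577. 319.   8.] [553. 293.   0.] [602. 346.  14.]
[(0.86, array([251., 183.])), (0.69, array([253., 268.]))]
```

View pics/w1.png

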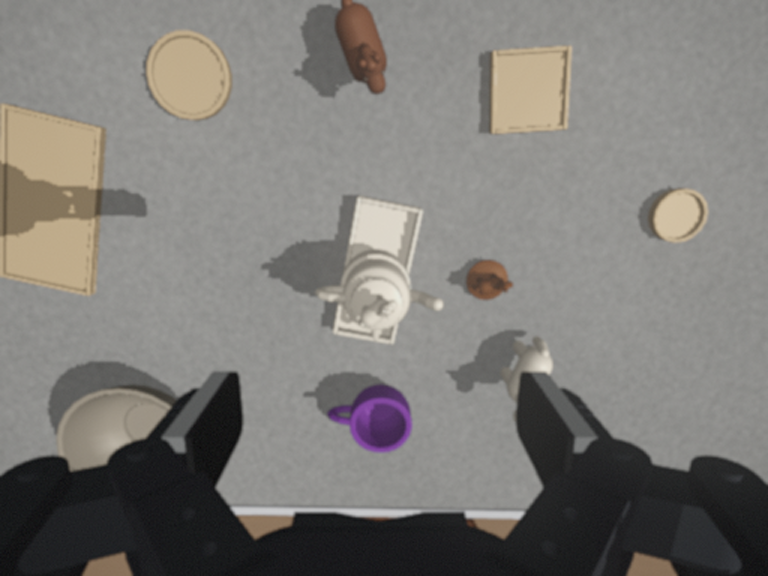

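The wrist view shows the lid's horse at about pixel (252, 205) in the native image. The teapot's spout is to the right (+y) and its handle to the left (−y), and all the setters except the far tray one are clear. Next I'll fit precise poses.

```bash
cat >> h.py <<'E'
def plane(c,uv,z):
    uv=np.asarray(uv,float).reshape(-1,2); M=c["M"]
    d=np.stack([(uv[:,0]-c["cx"])/c["fx"],-(uv[:,1]-c["cy"])/c["fy"],-np.ones(len(uv))],1)@M[:3,:3].T
    return M[:3,3]+d*((z-M[2,3])/d[:,2])[:,None]
def ang(deg): return (deg+90)%180-90
def rect(P):
    (x,y),(w,h),a=cv2.minAreaRect(P[:,:2].astype(np.float32))
    if w<h: w,h,a=h,w,a+90
    return np.round([x,y,w,h,ang(a)],1)
def setters(c):
    hsv=cv2.cvtColor(c["color"],cv2.COLOR_RGB2HSV)
    m=((hsv[...,0]>10)&(hsv[...,0]<25)&(hsv[...,1]>75)&(hsv[...,2]>90)).astype(np.uint8)
    n,l,st,ce=cv2.connectedComponentsWithStats(m)
    for i in range(1,n):
        if st[i,4]<300: continue
        k=cv2.findContours((l==i).astype(np.uint8),cv2.RETR_EXTERNAL,cv2.CHAIN_APPROX_NONE)[0][0]
        P=plane(c,k,10); cc=cv2.minEnclosingCircle(P[:,:2].astype(np.float32))
        print("setter comp",st[i,4],"rect",rect(P),"circ",np.round(cc[0],1),round(cc[1],1))
E
python3 - <<'E'
from h import *
for n in ["wrist","top"]:
    c=shot(n); W=cloud(c); print(n); setters(c)
    X,Y,Z=W[...,0],W[...,1],W[...,2]
    near=np.hypot(X-645,Y-18)<75
    for z0,z1,t,r in [(113,150,"horse",25),(103,112,"disc",30),(60,112,"pot",75)]:
        p=W[near&(Z>z0)&(Z<z1)&(np.hypot(X-645,Y-18)<r)]
        cc=cv2.minEnclosingCircle(p[:,:2].astype(np.float32))
        print(t,len(p),rect(p),"circ",np.round(cc[0],1),round(cc[1],1),"med",np.median(p,0).round(1))
    for t in [22,"lid"]:
        pass
    h=W[near&(Z>113)&(np.hypot(X-645,Y-18)<25)]
    e=np.linalg.svd(h[:,:2]-h[:,:2].mean(0))[2][0]; print("horse axis",np.degrees(np.arctan2(e[1],e[0])).round(), "top pts",h[h[:,2]>136].mean(0).round(1),"mean",h.mean(0).round(1))
    p=W[(np.abs(X-645)<90)&(np.abs(Y-18)<60)&(Z>15)&(Z<25)]
    print("tray",rect(p))
    s=[]
    for sgn in (1,-1):
        q=W[near&(Z>60)&(Z<112)&((Y-18)*sgn>38)]; print("side",sgn,len(q),q.mean(0).round(1),q.min(0).round(),q.max(0).round())
    if n=="wrist": save(c,"w2.png",(200,120,310,240),5)
print(robot.sense()["tool_pos"])
E
```

```text
wrist
setter comp 1917 rect [ 592.  -310.9  142.    91.9  -12.1] circ [ 591.7 -310.9] 84.0
setter comp 450 rect [648.3 131.7  41.9  41.6 -54.2] circ [648.6 134.9] 23.7
setter comp 360 rect [1033.3 -317.6   61.9   34.   -88.8] circ [1036.9 -317.7] 33.5
setter comp 358 rect [1017.5  384.5   62.3   36.6  -88.8] circ [1021.9  384.6] 34.1
horse 308 [646.3  16.9  36.3  14.5 -49.2] circ [645.8  16.4] 18.2 med [643.5  16.6 130.3]
disc 587 [646.8  16.5  42.9  42.6  48.9] circ [646.7  16.5] 22.1 med [640.1  16.1 106.6]
pot 1870 [645.   18.4  96.8  60.5  58.2] circ [645.7  17.9] 55.5 med [637.7  15.9  95.7]
horse axis -48.0 top pts [639.6  24.4 140. ] mean [644.6  16.4 131.4]
tray [642.9  15.5 146.   65.9  -9.7]
side 1 117 [645.8  63.8  98.4] [641.  56.  82.] [652.  73. 105.]
side -1 117 [643.9 -27.5  85.2] [641. -38.  69.] [648. -20.  96.]
top
setter comp 1263 rect [ 615.3 -317.8   96.3   93.9  -12.3] circ [ 621.5 -319.7] 60.5
setter comp 437 rect [575.2 321.1  51.6  50.4  78.6] circ [575.1 321.1] 26.5
setter comp 1137 rect [ 530.5 -299.6   94.4   72.    77.2] circ [ 523.7 -297.7] 52.9
setter comp 884 rect [ 457.7 -160.2   73.8   72.5   -0.5] circ [ 457.9 -160.4] 38.0
horse 0 [0. 0. 0. 0. 0.] circ [0. 0.] 0.0 med [nan nan nan]
disc 0 [0. 0. 0. 0. 0.] circ [0. 0.] 0.0 med [nan nan nan]
pot 0 [0. 0. 0. 0. 0.] circ [0. 0.] 0.0 med [nan nan nan]
horse axis -95.0 top pts [624.3  19.9 661. ] mean [624.3  19.9 661. ]
tray [571.2  28.2  65.5   9.2  86. ]
  return _methods._mean(a, axis=axis, dtype=dtype,
  ret = um.true_divide(
<stdin>:18: RuntimeWarning: Mean of empty slice.
Traceback (most recent call last):
ValueError: zero-size array to reduction operation minimum which has no identity
```

View pics/w2.png

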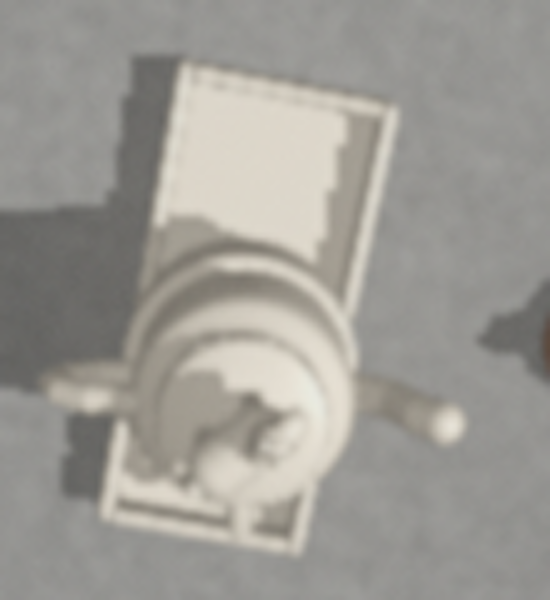

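```bash
cat >> h.py <<'E'
def go(x,y,z,jaw):
    "shift and rotvec to TCP x,y,z pointing down, jaw axis (tool y) at jaw deg (mod 180)"
    s=robot.sense(); Rc=R.from_quat(s["eef_rot"]); best=None
    for j in (jaw,jaw+180):
        a=np.radians(j); Y=np.array([np.cos(a),np.sin(a),0]); Zt=np.array([0,0,-1.]); X=np.cross(Y,Zt)
        w=(R.from_matrix(np.stack([X,Y,Zt],1))*Rc.inv()).as_rotvec()
        if best is None or np.linalg.norm(w)<np.linalg.norm(best): best=w
    d=np.array([x,y,z])-s["tool_pos"]
    Y=Rc.as_matrix()[:,1]
    print("t",round(s["clock"],2),"pos",s["tool_pos"].round(1),"jaw",np.degrees(np.arctan2(Y[1],Y[0])).round(1),"q",s["q"].round(2),"d",d.round(1),"w",best.round(3),"open",round(s["opening"],1),"F",s["force"].round(1))
E
python3 - <<'E'
from h import *
print(robot.tcp_to_tips); go(647.4,15.8,160,42)
E
```

```text
8.0
t 4.15 pos [593.5  20.1 346.5] jaw 91.4 q [-0.09  0.08  1.57  0.01  1.49 -1.68] d [  53.9   -4.3 -186.5] w [-0.001  0.009 -0.862] open 85.5 F [-0.5 -0.4  0.5]
```

Run:
```python
from h import *
for i in range(4):
    imaging.camera("wrist"); go(647.4,15.8,160,42)
```

```text
t 4.2 pos [593.6  19.8 346.6] jaw 91.4 q [-0.09  0.08  1.57  0.01  1.49 -1.68] d [  53.8   -4.  -186.6] w [-0.001  0.009 -0.862] open 86.1 F [ 0.  -0.5 -0.9]
t 4.25 pos [593.8  19.7 346.6] jaw 91.4 q [-0.09  0.08  1.57  0.01  1.49 -1.68] d [  53.6   -3.9 -186.6] w [-0.001  0.01  -0.862] open 85.4 F [-0.6  0.1 -0.3]
t 4.3 pos [593.9  19.5 346.6] jaw 91.4 q [-0.09  0.08  1.57  0.01  1.49 -1.68] d [  53.5   -3.7 -186.6] w [-0.001  0.01  -0.861] open 85.3 F [-0.2  0.5  0.6]
t 4.35 pos [593.9  19.3 346.6] jaw 91.3 q [-0.09  0.08  1.57  0.01  1.49 -1.68] d [  53.5   -3.5 -186.6] w [-0.001  0.01  -0.861] open 85.3 F [-0.1 -0.5 -0.6]
```

Request:
move_arm --delta_pos '[[6, 0, -22], [7, 0, -25], [7, 0, -25], [7, 0, -25], [7, -1, -25], [7, -1, -25], [5, -1, -15], [3, -1, -8], [2, 0, -4], [0, 0, 0], [0, 0, 0]]' --dr '[[0, 0, -0.1], [0, 0, -0.1], [0, 0, -0.1], [0, 0, -0.12], [0, 0, -0.12], [0, 0, -0.12], [0, 0, -0.1], [0, 0, -0.05], [0, 0, -0.03], [0, 0, 0], [0, 0, 0]]' --claw 45

```text
clock: 5.45
tool_pos: [646.4, 16.5, 167.5]
eef_rot: [0.412, 0.911, -0.004, 0.007]
force: [0.4, -1.1, 0.7]
opening: 45.2
```

Run:
```python
from h import *
go(647.4,15.8,120,42)
c=shot("wrist"); go(647.4,15.8,120,42);W=cloud(c); save(c,"w3.png",k=1.5)
X,Y,Z=W[...,0],W[...,1],W[...,2]; near=np.hypot(X-645,Y-18)<30
for z0,z1,t in [(115,150,"horse"),(103,112,"disc")]:
    p=W[near&(Z>z0)&(Z<z1)]
    if len(p)>5:
        cc=cv2.minEnclosingCircle(p[:,:2].astype(np.float32)); print(t,len(p),rect(p),"circ",np.round(cc[0],1),round(cc[1],1),"med",np.median(p,0).round(1))
setters(c)
```

```text
t 5.45 pos [646.4  16.5 167.5] jaw 41.3 q [-0.08  0.32  1.62 -0.01  1.19 -0.79] d [  1.   -0.7 -47.5] w [0.012 0.009 0.012] open 45.2 F [ 0.4 -1.1  0.7]
t 5.5 pos [646.4  16.5 167.7] jaw 41.3 q [-0.08  0.32  1.62 -0.01  1.19 -0.79] d [  1.   -0.7 -47.7] w [0.012 0.009 0.012] open 45.0 F [ 0.2  0.4 -0.4]
horse 1058 [646.3  17.6  36.2  14.9 -49. ] circ [646.   17.3] 18.1 med [644.4  19.1 130.4]
disc 2161 [646.4  17.3  43.4  42.3  42.2] circ [646.9  16.7] 22.2 med [641.4  22.1 106.7]
setter comp 1532 rect [648.9 132.   42.3  42.1  37. ] circ [648.5 135.4] 24.0
setter comp 739 rect [975.2  58.2  79.   39.6 -34.7] circ [985.3  72.6] 39.5
setter comp 977 rect [ 554.8 -300.5   73.7   42.1   77.1] circ [ 568.1 -303.6] 37.5
```

Request:
move_arm --delta_pos '[[1, 0, -14], [0, 0, -14], [0, 0, -10], [0, 0, -6], [0, 0, -3], [0, 0, 0]]' --dr '[[0.012, 0.009, 0.012], [0, 0, 0], [0, 0, 0], [0, 0, 0], [0, 0, 0], [0, 0, 0]]'

```text
clock: 6.1
tool_pos: [647.1, 16.4, 117.0]
eef_rot: [0.406, 0.914, 0.0, -0.0]
force: [0.3, -0.2, -0.5]
opening: 45.2
```

Request:
move_arm --delta_pos '[[0, 0, 0], [0, 0, 0], [0, 0, 0], [0, 0, 0], [0, 0, 0], [0, 0, 0]]' --dr '[[0, 0, 0], [0, 0, 0], [0, 0, 0], [0, 0, 0], [0, 0, 0], [0, 0, 0]]' --claw 5 --squeeze 30

```text
clock: 6.7
tool_pos: [648.0, 16.5, 118.5]
eef_rot: [0.406, 0.914, 0.001, 0.001]
force: [0.1, 0.7, -0.3]
opening: 14.2
```

Request:
move_arm --delta_pos '[[0, 0, 6], [0, 0, 10], [0, 0, 16], [0, 6, 16], [-6, 20, 0], [-8, 34, 0], [-10, 40, 0], [-10, 40, 0], [-10, 40, 0], [-10, 40, 0], [-8, 34, 0], [-6, 22, 0], [-3, 12, 0], [-1, 5, 0], [0, 0, 0], [0, 0, 0]]' --dr '[[0, 0, 0], [0, 0, 0], [0, 0, 0], [0, 0, 0], [0, 0, 0], [0, 0, 0], [0, 0, 0], [0, 0, 0], [0, 0, 0], [0, 0, 0], [0, 0, 0], [0, 0, 0], [0, 0, 0], [0, 0, 0], [0, 0, 0], [0, 0, 0]]'

```text
clock: 8.3
tool_pos: [580.3, 323.8, 195.9]
eef_rot: [0.407, 0.913, 0.011, 0.013]
force: [0.8, 0.1, -0.6]
opening: 13.9
```

Run:
```python
from h import *
c=shot("wrist"); go(577,321,60,42); save(c,"w4.png",k=1.5); setters(c)
```

```text
t 8.35 pos [580.4 323.6 195.9] jaw 42.0 q [ 0.41  0.32  1.58 -0.01  1.22 -0.32] d [  -3.4   -2.6 -135.9] w [-0.008  0.033  0.001] open 14.1 F [ 0.7  1.2 -0.3]
setter comp 1182 rect [976.3 359.6  91.8  51.7 -33.7] circ [986.9 375.4] 46.4
```

View pics/w4.png

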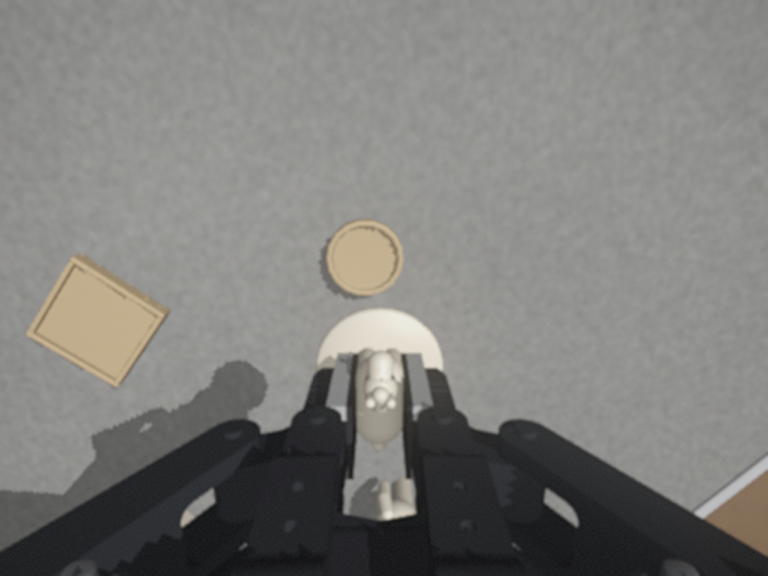

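The lid is held upright. The small round setter is at native pixel (243, 172) and the square one at (65, 213). The colour threshold was too tight, so I'll use the network's cut-outs here.

```bash
cat >> h.py <<'E'
def setter(c,n,t):
    for r in models.cut_out(n,t)[:2]:
        k=max(cv2.findContours(r["pixels"].astype(np.uint8),cv2.RETR_EXTERNAL,cv2.CHAIN_APPROX_NONE)[0],key=len)
        P=plane(c,k,10); cc=cv2.minEnclosingCircle(P[:,:2].astype(np.float32))
        print(t,round(r["p"],2),"rect",rect(P),"circ",np.round(cc[0],1),round(cc[1],1))
E
python3 - <<'E'
from h import *
c=shot("wrist"); setter(c,"wrist","setter_lid"); setter(c,"wrist","setter_pot"); go(577,321,60,42)
E
```

```text
setter_lid 0.84 rect [577.2 320.3  53.7  53.7 -48.3] circ [577.1 320.6] 27.7
setter_pot 0.56 rect [465.5 157.8  78.   73.1 -85.5] circ [465.9 158.3] 51.3
t 8.5 pos [580.2 323.4 195.3] jaw 41.9 q [ 0.41  0.32  1.58 -0.01  1.22 -0.32] d [  -3.2   -2.4 -135.3] w [-0.008  0.032  0.001] open 13.9 F [ 1.   0.6 -0.8]
```

Request:
move_arm --delta_pos '[[-1, -1, -15], [-1, -1, -25], [0, -1, -28], [0, 0, -28], [0, 0, -20], [0, 0, -12], [0, 0, -6], [0, 0, -2], [0, 0, 0], [0, 0, 0], [0, 0, 0]]' --dr '[[-0.004, 0.016, 0], [-0.004, 0.016, 0], [0, 0, 0], [0, 0, 0], [0, 0, 0], [0, 0, 0], [0, 0, 0], [0, 0, 0], [0, 0, 0], [0, 0, 0], [0, 0, 0]]'

```text
clock: 9.6
tool_pos: [574.8, 314.7, 42.4]
eef_rot: [0.41, 0.912, -0.005, -0.005]
force: [-0.5, 0.1, -1.2]
opening: 13.9
```

Run:
```python
from h import *
go(578,320.5,30.5,42)
```

```text
t 9.6 pos [574.8 314.7  42.4] jaw 41.6 q [ 0.39  0.51  1.64  0.    1.01 -0.33] d [  3.2   5.8 -11.9] w [ 0.005 -0.014  0.006] open 13.9 F [-0.5  0.1 -1.2]
```

Request:
move_arm --delta_pos '[[2, 4, -1], [1, 1, -2], [0, 0, -2], [0, 0, -2], [0, 0, -1], [0, 0, 0], [0, 0, 0]]' --dr '[[0.004, -0.01, 0], [0, 0, 0], [0, 0, 0], [0, 0, 0], [0, 0, 0], [0, 0, 0], [0, 0, 0]]'

```text
clock: 10.3
tool_pos: [580.3, 321.4, 37.3]
eef_rot: [0.409, 0.912, 0.001, 0.001]
force: [0.5, 0.2, -0.5]
opening: 14.2
```

Run:
```python
from h import *
go(578,320.5,30.5,42)
```

```text
t 10.3 pos [580.3 321.4  37.3] jaw 41.7 q [ 0.4   0.52  1.63  0.    0.99 -0.33] d [-2.3 -0.9 -6.8] w [-0.002  0.003  0.006] open 14.2 F [ 0.5  0.2 -0.5]
```

Request:
move_arm --delta_pos '[[-1, -1, -2], [-1, 0, -2], [0, 0, -2], [0, 0, -2], [0, 0, -1], [0, 0, -1], [0, 0, 0]]' --dr '[[0, 0, 0], [0, 0, 0], [0, 0, 0], [0, 0, 0], [0, 0, 0], [0, 0, 0], [0, 0, 0]]'

```text
clock: 11.0
tool_pos: [578.5, 320.3, 29.6]
eef_rot: [0.409, 0.912, 0.001, 0.001]
force: [-0.4, 0.3, 0.3]
opening: 13.6
```

Request:
move_arm --delta_pos '[[0, 0, -1], [0, 0, -1], [0, 0, 0]]' --dr '[[0, 0, 0], [0, 0, 0], [0, 0, 0]]'

```text
clock: 11.3
tool_pos: [579.0, 320.5, 29.4]
eef_rot: [0.409, 0.912, 0.001, 0.001]
force: [-0.6, 0.0, -0.4]
opening: 14.1
```

Run:
```python
from h import *
go(578,320.5,29,42)
c=shot("scene"); setter(c,"scene","setter_lid"); save(c,"s3.png",(350,220,430,300),7)
W=cloud(c); 
for r in models.cut_out("scene","lid")[:3]:
    p=W[r["pixels"]]; print(r["p"],np.nanmin(p,0).round(),np.nanmax(p,0).round(),r["bbox"])
```

```text
t 11.3 pos [579.  320.5  29.4] jaw 41.7 q [ 0.4   0.53  1.64  0.    0.98 -0.33] d [-1.  -0.  -0.4] w [-0.001  0.003  0.006] open 14.1 F [-0.6  0.  -0.4]
setter_lid 0.6 rect [593.1 319.3  53.2  34.   84.9] circ [585.9 319.3] 27.4
0.73 [607. 111.  -1.] [671. 154.  49.] [279.4, 229.7, 299.7, 252.6]
0.67 [570. 299.   8.] [601. 342.  44.] [377.7, 255.8, 401.1, 275.9]
```

View pics/s3.png

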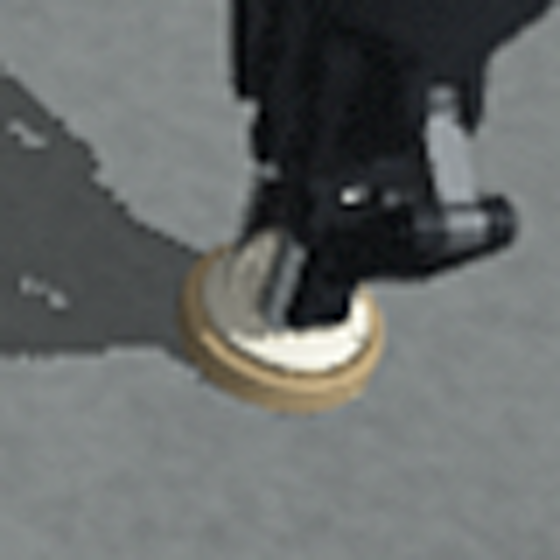

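The lid sits over the setter, centred. I'll lower it until contact registers.

Request:
move_arm --delta_pos '[[0, 0, -1.5], [0, 0, -1.5], [0, 0, -1.5], [0, 0, 0]]' --dr '[[0, 0, 0], [0, 0, 0], [0, 0, 0], [0, 0, 0]]'

```text
clock: 11.85
tool_pos: [579.4, 320.6, 29.6]
eef_rot: [0.409, 0.912, 0.0, 0.0]
force: [0.7, 0.3, -1.1]
opening: 14.0
```

Request:
move_arm --delta_pos '[[0, 0, -3], [0, 0, -3], [0, 0, -3]]' --dr '[[0, 0, 0], [0, 0, 0], [0, 0, 0]]'

```text
clock: 12.15
tool_pos: [579.9, 320.8, 29.3]
eef_rot: [0.409, 0.913, -0.002, -0.001]
force: [-7.3, -3.3, 16.8]
opening: 13.9
```

Request:
move_arm --delta_pos '[[0, 0, 0], [0, 0, 0]]' --dr '[[0, 0, 0], [0, 0, 0]]'

```text
clock: 12.35
tool_pos: [580.4, 321.1, 29.9]
eef_rot: [0.409, 0.913, -0.001, -0.0]
force: [-0.5, -0.2, -0.9]
opening: 13.8
```

Request:
move_arm --delta_pos '[[0, 0, 0], [0, 0, 0], [0, 0, 0], [0, 0, 4], [0, 0, 12], [0, 0, 25], [0, 0, 35], [0, 0, 40], [0, 0, 40], [0, 0, 30], [0, 0, 15], [0, 0, 0]]' --dr '[[0, 0, 0], [0, 0, 0], [0, 0, 0], [0, 0, 0], [0, 0, 0], [0, 0, 0], [0, 0, 0], [0, 0, 0], [0, 0, 0], [0, 0, 0], [0, 0, 0], [0, 0, 0]]' --claw 40

```text
clock: 13.55
tool_pos: [576.7, 319.4, 240.3]
eef_rot: [0.409, 0.913, -0.002, -0.001]
force: [0.1, -0.2, 0.3]
opening: 39.8
```

Run:
```python
from h import *
c=shot("wrist"); W=cloud(c);X,Y,Z=W[...,0],W[...,1],W[...,2]
for a,b in [(16,24),(25,60)]:
    p=W[(np.hypot(X-577,Y-320.5)<26)&(Z>a)&(Z<b)]; print(len(p),cv2.minEnclosingCircle(p[:,:2].astype(np.float32)) if len(p) else 0,np.median(p,0).round(1),p[:,2].max().round(1))
go(645.5,17,200,0)
```

```text
718 ((580.3281860351562, 321.3761291503906), 21.876657485961914) [576.5 324.5  18.5] 21.6
346 ((580.1259155273438, 321.4324951171875), 18.621837615966797) [579.4 322.2  42.2] 57.0
t 13.6 pos [576.2 319.2 238.9] jaw 41.7 q [ 0.4   0.29  1.52 -0.    1.33 -0.33] d [  69.3 -302.2  -38.9] w [ 0.001 -0.005 -0.728] open 40.0 F [ 0.6 -0.3  0.1]
```

The lid is down: its disc top reads at about 20 mm and it is about 3 mm off centre. Next is the teapot.

Request:
move_arm --delta_pos '[[4, -20, -2], [7, -30, -4], [8, -34, -4], [8, -36, -5], [8, -36, -5], [8, -36, -5], [8, -36, -5], [7, -32, -4], [5, -20, -3], [3, -12, -1], [2, -6, 0], [0, 0, 0], [0, 0, 0]]' --dr '[[0, 0, -0.05], [0, 0, -0.08], [0, 0, -0.08], [0, 0, -0.08], [0, 0, -0.08], [0, 0, -0.08], [0, 0, -0.08], [0, 0, -0.08], [0, 0, -0.06], [0, 0, -0.04], [0, 0, -0.02], [0, 0, 0], [0, 0, 0]]' --claw 85

```text
clock: 14.9
tool_pos: [626.6, 11.1, 166.0]
eef_rot: [0.717, 0.697, -0.016, -0.023]
force: [-0.1, 0.5, 0.7]
opening: 85.1
```

```bash
cat >> h.py <<'E'
def circ(W,x,y,r,a,b,m=""):
    X,Y,Z=W[...,0],W[...,1],W[...,2]; p=W[(np.hypot(X-x,Y-y)<r)&(Z>a)&(Z<b)]
    if len(p)<5: print(m,len(p)); return p
    cc=cv2.minEnclosingCircle(p[:,:2].astype(np.float32)); print(m,len(p),np.round(cc[0],1),round(cc[1],1),"med",np.median(p,0).round(1),"z",p[:,2].max().round(1)); return p
E
python3 - <<'E'
from h import *
c=shot("wrist"); W=cloud(c); go(645.5,17,73,-1)
circ(W,646,17,30,98,108,"mouth"); circ(W,646,17,34,80,108,"body")
for s in (1,-1): p=W[(np.abs(W[...,0]-645)<25)&((W[...,1]-17)*s>40)&((W[...,1]-17)*s<65)&(W[...,2]>65)]; print(p.mean(0).round(1),len(p))
save(c,"w5.png",k=1.5)
E
```

```text
t 14.95 pos [626.6  11.3 166.1] jaw -1.6 q [-0.1   0.32  1.63  0.01  1.25 -0.07] d [ 18.9   5.7 -93.1] w [-0.012 -0.055  0.011] open 85.4 F [ 0.  -0.  -0.3]
mouth 1362 [645.9  16.8] 23.5 med [646.5  18.4 101.6] z 103.7
body 3713 [645.7  17. ] 33.8 med [645.5  25.9  96.3] z 103.7
[646.8  65.4 100.2] 400
[644.4 -28.5  89.4] 120
```

View pics/w5.png

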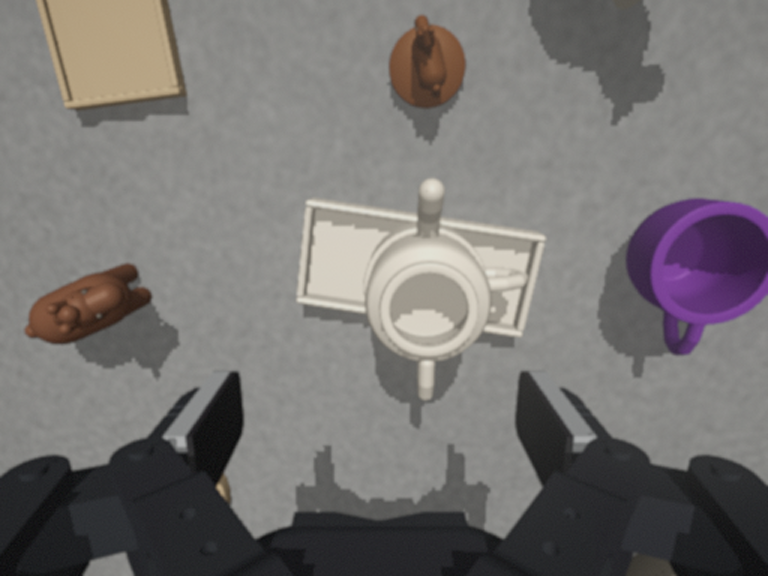

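The teapot's axis is at (645.8, 16.9), with the spout up at native (287, 127) and the handle below. I'll straighten the tool and centre it before descending.

Request:
move_arm --delta_pos '[[10, 3, -2], [6, 2, -2], [2, 1, -2], [0, 0, 0], [0, 0, 0], [0, 0, 0]]' --dr '[[-0.006, -0.03, 0], [-0.006, -0.025, 0], [0, 0, 0], [0, 0, 0], [0, 0, 0], [0, 0, 0]]'

```text
clock: 15.55
tool_pos: [645.1, 22.2, 161.3]
eef_rot: [0.714, 0.7, 0.001, 0.001]
force: [-0.1, -1.2, -0.3]
opening: 85.1
```

Run:
```python
from h import *
go(645.8,16.9,73,-1.4)
```

```text
t 15.55 pos [645.1  22.2 161.3] jaw -1.2 q [-0.07  0.33  1.63  0.    1.18 -0.05] d [  0.7  -5.3 -88.3] w [-0.     0.003 -0.004] open 85.1 F [-0.1 -1.2 -0.3]
```

Request:
move_arm --delta_pos '[[1, -3, -10], [0, -1, -16], [0, -1, -16], [0, 0, -12], [0, 0, -8], [0, 0, -4], [0, 0, 0], [0, 0, 0]]' --dr '[[0, 0, 0], [0, 0, 0], [0, 0, 0], [0, 0, 0], [0, 0, 0], [0, 0, 0], [0, 0, 0], [0, 0, 0]]'

```text
clock: 16.35
tool_pos: [643.7, 16.0, 86.5]
eef_rot: [0.715, 0.699, -0.001, -0.001]
force: [0.1, -0.9, 0.1]
opening: 85.0
```

Run:
```python
from h import *
go(645.8,16.9,73,-1.4)
```

```text
t 16.35 pos [643.7  16.   86.5] jaw -1.3 q [-0.08  0.42  1.66  0.    1.06 -0.06] d [  2.1   0.9 -13.5] w [-0.    -0.002 -0.002] open 85.0 F [ 0.1 -0.9  0.1]
```

Request:
move_arm --delta_pos '[[1, 0.5, -4], [0.5, 0, -4], [0, 0, -3], [0, 0, -1], [0, 0, 0], [0, 0, 0]]' --dr '[[0, 0, 0], [0, 0, 0], [0, 0, 0], [0, 0, 0], [0, 0, 0], [0, 0, 0]]'

```text
clock: 16.95
tool_pos: [647.4, 16.6, 76.1]
eef_rot: [0.715, 0.699, 0.001, 0.001]
force: [0.3, 0.6, 0.8]
opening: 84.9
```

Run:
```python
from h import *
go(645.8,16.9,73,-1.4)
```

```text
t 16.95 pos [647.4  16.6  76.1] jaw -1.2 q [-0.08  0.44  1.66  0.    1.04 -0.06] d [-1.6  0.3 -3.1] w [-0.     0.003 -0.003] open 84.9 F [0.3 0.6 0.8]
```

Request:
move_arm --delta_pos '[[-1, 0, -1.5], [-0.5, 0, -1.5], [0, 0, -0.5], [0, 0, 0], [0, 0, 0]]' --dr '[[0, 0, 0], [0, 0, 0], [0, 0, 0], [0, 0, 0], [0, 0, 0]]'

```text
clock: 17.45
tool_pos: [645.8, 16.6, 72.6]
eef_rot: [0.715, 0.699, 0.001, 0.001]
force: [-0.5, -0.1, -0.0]
opening: 85.1
```

Request:
move_arm --delta_pos '[[0, 0, 0], [0, 0, 0], [0, 0, 0], [0, 0, 0], [0, 0, 0], [0, 0, 0]]' --dr '[[0, 0, 0], [0, 0, 0], [0, 0, 0], [0, 0, 0], [0, 0, 0], [0, 0, 0]]' --claw 50 --squeeze 40

```text
clock: 18.05
tool_pos: [646.1, 16.6, 73.0]
eef_rot: [0.715, 0.699, 0.001, 0.001]
force: [-0.5, -0.5, -0.5]
opening: 57.4
```

Request:
move_arm --delta_pos '[[0, 0, 3], [0, 0, 6], [0, 0, 10], [0, 0, 14], [0, 0, 10], [0, 0, 5], [0, 0, 0], [0, 0, 0]]' --dr '[[0, 0, 0], [0, 0, 0], [0, 0, 0], [0, 0, 0], [0, 0, 0], [0, 0, 0], [0, 0, 0], [0, 0, 0]]'

```text
clock: 18.85
tool_pos: [645.6, 16.6, 125.7]
eef_rot: [0.715, 0.699, 0.001, 0.001]
force: [0.1, 0.4, -1.4]
opening: 57.6
```

Run:
```python
from h import *
go(464,158,100,-1.4)
c=shot("scene"); save(c,"s4.png",(190,150,310,260),5)
```

```text
t 18.85 pos [645.6  16.6 125.7] jaw -1.2 q [-0.08  0.37  1.65  0.    1.12 -0.06] d [-181.6  141.4  -25.7] w [ 0.     0.004 -0.003] open 57.6 F [ 0.1  0.4 -1.4]
```

View pics/s4.png

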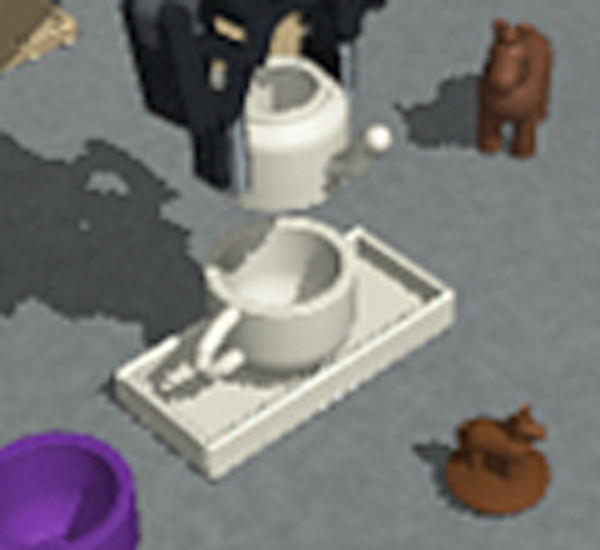

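The teapot is held upright and clear of the cup.

Request:
move_arm --delta_pos '[[-8, 6, 3], [-16, 12, 2], [-22, 17, 0], [-26, 20, 0], [-26, 20, 0], [-26, 20, 0], [-22, 17, 0], [-16, 12, 0], [-10, 8, 0], [-5, 4, 0], [-2, 2, 0], [0, 0, 0], [0, 0, 0], [0, 0, 0]]' --dr '[[0, 0, 0], [0, 0, 0], [0, 0, 0], [0, 0, 0], [0, 0, 0], [0, 0, 0], [0, 0, 0], [0, 0, 0], [0, 0, 0], [0, 0, 0], [0, 0, 0], [0, 0, 0], [0, 0, 0], [0, 0, 0]]'

```text
clock: 20.3
tool_pos: [452.6, 159.7, 126.7]
eef_rot: [0.716, 0.699, -0.002, -0.002]
force: [0.0, 0.0, -1.9]
opening: 57.7
```

Run:
```python
from h import *
go(465,158,25,-1.4)
c=shot("top"); setter(c,"top","setter_cup");setter(c,"top","setter_tray"); go(465,158,25,-1.4)
```

```text
t 20.3 pos [452.6 159.7 126.7] jaw -1.4 q [0.19 0.04 2.04 0.   1.07 0.22] d [  12.4   -1.7 -101.7] w [ 0.    -0.005 -0.001] open 57.7 F [ 0.   0.  -1.9]
setter_cup 0.81 rect [ 458.9 -159.1   74.8   71.6   89.7] circ [ 458.9 -159.4] 38.7
setter_tray 0.74 rect [ 581.  -309.6  174.9   96.2  -12.2] circ [ 579.9 -310.4] 95.4
t 20.45 pos [452.4 159.7 126.6] jaw -1.4 q [0.19 0.04 2.04 0.   1.07 0.22] d [  12.6   -1.7 -101.6] w [-0.    -0.005 -0.001] open 57.5 F [ 0.1  0.4 -2.7]
```

Request:
move_arm --delta_pos '[[7, -1, -10], [3, -1, -14], [1, 0, -16], [0, 0, -14], [0, 0, -10], [0, 0, -5], [0, 0, -2], [0, 0, 0], [0, 0, 0]]' --dr '[[0, 0, 0], [0, 0, 0], [0, 0, 0], [0, 0, 0], [0, 0, 0], [0, 0, 0], [0, 0, 0], [0, 0, 0], [0, 0, 0]]'

```text
clock: 21.35
tool_pos: [464.9, 156.2, 47.8]
eef_rot: [0.716, 0.698, -0.003, -0.002]
force: [-0.2, 0.5, -1.2]
opening: 57.8
```

Run:
```python
from h import *
go(465,158,25,-1.4)
```

```text
t 21.35 pos [464.9 156.2  47.8] jaw -1.5 q [0.18 0.2  2.04 0.   0.91 0.21] d [  0.1   1.8 -22.8] w [ 0.001 -0.007  0.001] open 57.8 F [-0.2  0.5 -1.2]
```

Request:
move_arm --delta_pos '[[0, 1, -5], [0, 0.5, -5], [0, 0, -4], [0, 0, -2], [0, 0, -1], [0, 0, 0], [0, 0, 0]]' --dr '[[0, -0.007, 0], [0, 0, 0], [0, 0, 0], [0, 0, 0], [0, 0, 0], [0, 0, 0], [0, 0, 0]]'

```text
clock: 22.05
tool_pos: [466.5, 158.3, 31.3]
eef_rot: [0.716, 0.698, 0.002, 0.001]
force: [-0.5, -0.3, -1.4]
opening: 57.7
```

Run:
```python
from h import *
go(465,158,25,-1.4)
```

```text
t 22.05 pos [466.5 158.3  31.3] jaw -1.4 q [ 0.19  0.23  2.05 -0.    0.86  0.21] d [-1.5 -0.3 -6.3] w [-0.     0.004  0.001] open 57.7 F [-0.5 -0.3 -1.4]
```

Request:
move_arm --delta_pos '[[-0.5, 0, -2], [-0.5, 0, -2], [0, 0, -2], [0, 0, -2], [0, 0, -1], [0, 0, 0]]' --dr '[[0, 0, 0], [0, 0, 0], [0, 0, 0], [0, 0, 0], [0, 0, 0], [0, 0, 0]]'

```text
clock: 22.65
tool_pos: [466.5, 158.5, 25.3]
eef_rot: [0.716, 0.698, 0.001, 0.001]
force: [0.0, -0.1, -0.9]
opening: 57.5
```

Request:
move_arm --delta_pos '[[0, 0, -2], [0, 0, -2.5], [0, 0, -2.5]]' --dr '[[0, 0, 0], [0, 0, 0], [0, 0, 0]]'

```text
clock: 22.95
tool_pos: [467.0, 158.6, 24.9]
eef_rot: [0.716, 0.698, -0.001, -0.0]
force: [-10.2, -1.4, 21.1]
opening: 57.7
```

Request:
move_arm --delta_pos '[[0, 0, 0], [0, 0, 0]]' --dr '[[0, 0, 0], [0, 0, 0]]'

```text
clock: 23.15
tool_pos: [467.9, 158.8, 25.9]
eef_rot: [0.716, 0.698, -0.001, 0.001]
force: [0.6, 0.6, -2.0]
opening: 57.4
```

Request:
move_arm --delta_pos '[[0, 0, 0], [0, 0, 0], [0, 0, 0], [0, 0, 0], [0, 0, 5], [0, 0, 10], [0, 0, 18], [0, 0, 25], [0, 0, 30], [0, 0, 30], [0, 0, 20], [0, 0, 10], [0, 0, 0]]' --dr '[[0, 0, 0], [0, 0, 0], [0, 0, 0], [0, 0, 0], [0, 0, 0], [0, 0, 0], [0, 0, 0], [0, 0, 0], [0, 0, 0], [0, 0, 0], [0, 0, 0], [0, 0, 0], [0, 0, 0]]' --claw 85

```text
clock: 24.45
tool_pos: [466.6, 158.5, 183.3]
eef_rot: [0.716, 0.698, 0.0, 0.001]
force: [-0.5, 0.4, -0.5]
opening: 84.9
```

Run:
```python
from h import *
c=shot("wrist"); W=cloud(c); go(645.5,17,160,80)
circ(W,465,158,30,48,60,"mouth"); setter(c,"wrist","setter_pot")
circ(W,646,17,38,50,70,"cup rim"); circ(W,692,17,14,30,70,"cup handle")
save(c,"w6.png",k=1.5)
```

```text
t 24.5 pos [466.1 158.4 182.4] jaw -1.4 q [ 0.19 -0.01  1.97 -0.    1.18  0.21] d [ 179.4 -141.4  -22.4] w [1.000e-03 1.000e-03 1.421e+00] open 85.0 F [ 0.8  0.4 -0.2]
mouth 1159 [468.1 156.9] 28.4 med [468.5 161.6  52.9] z 56.0
setter_pot 0.84 rect [446.5 154.1  75.2  36.  -87.8] circ [447.8 154. ] 40.5
setter_pot 0.56 rect [572.9 301.7  50.8  20.3 -10.5] circ [574.5 310.8] 25.4
cup rim 388 [650.7  35.4] 21.9 med [647.7  46.1  59.4] z 62.4
cup handle 2
```

View pics/w6.png

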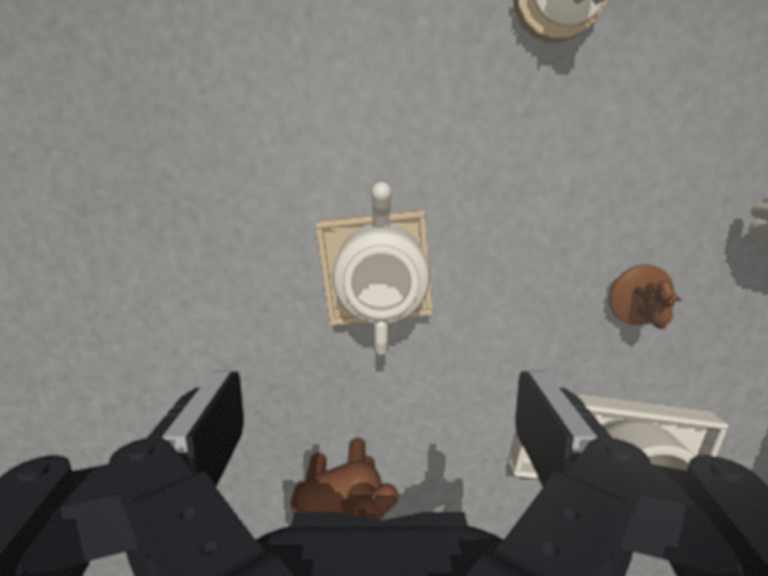

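The teapot stands inside the square setter, centred at native pixel (253, 183), with its top at about 54 mm. Next is the cup.

Request:
move_arm --delta_pos '[[6, -5, 2], [12, -10, 2], [18, -14, 2], [20, -16, 0], [20, -16, 0], [20, -16, 0], [20, -16, 0], [18, -14, 0], [14, -11, 0], [10, -8, 0], [6, -5, 0], [3, -3, 0], [1, -1, 0], [0, 0, 0], [0, 0, 0]]' --dr '[[0, 0, 0.05], [0, 0, 0.1], [0, 0, 0.13], [0, 0, 0.14], [0, 0, 0.14], [0, 0, 0.14], [0, 0, 0.14], [0, 0, 0.14], [0, 0, 0.14], [0, 0, 0.13], [0, 0, 0.1], [0, 0, 0.06], [0, 0, 0.03], [0, 0, 0], [0, 0, 0]]'

```text
clock: 26.05
tool_pos: [618.5, 16.2, 150.9]
eef_rot: [0.047, 0.999, -0.016, -0.021]
force: [1.3, 0.2, 0.5]
opening: 85.0
```

Run:
```python
from h import *
go(646,17,42,85)
c=shot("wrist"); W=cloud(c); go(646,17,42,85)
circ(W,646,17,38,52,70,"cup rim"); p=circ(W,695,17,16,28,70,"cup handle"); 
X,Y,Z=[W[...,i] for i in range(3)]
t=W[(np.abs(X-645)<90)&(np.abs(Y-18)<60)&(Z>15)&(Z<25)]; print("tray",rect(t))
save(c,"w7.png",(150,80,370,260),3)
```

```text
t 26.05 pos [618.5  16.2 150.9] jaw 84.6 q [-0.07  0.32  1.67 -0.03  1.2  -1.53] d [  27.5    0.8 -108.9] w [ 0.03  -0.043  0.007] open 85.0 F [1.3 0.2 0.5]
t 26.1 pos [618.2  16.3 150.8] jaw 84.6 q [-0.07  0.32  1.67 -0.03  1.2  -1.53] d [  27.8    0.7 -108.8] w [ 0.029 -0.044  0.007] open 84.8 F [-1.6  0.5 -0.1]
cup rim 2373 [648.3  16.3] 35.5 med [648.2  15.8  60.4] z 63.1
cup handle 168 [689.6  15.5] 10.3 med [688.4  16.3  56.7] z 60.7
tray [642.9  15.5 146.5  65.9  -9.9]
```

View pics/w7.png

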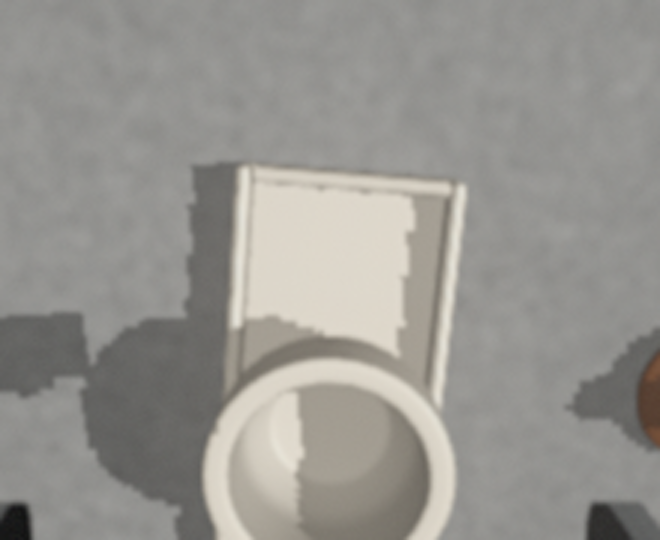

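Request:
move_arm --delta_pos '[[12, 0, -3], [8, 0, -3], [4, 0, -3], [1, 0, -2], [0, 0, 0], [0, 0, 0], [0, 0, 0]]' --dr '[[0.015, -0.02, 0.04], [0.015, -0.02, 0.03], [0, 0, 0.01], [0, 0, 0], [0, 0, 0], [0, 0, 0], [0, 0, 0]]'

```text
clock: 26.8
tool_pos: [641.5, 17.7, 136.8]
eef_rot: [0.007, 1.0, -0.0, -0.004]
force: [0.4, 0.5, -0.5]
opening: 85.2
```

Run:
```python
from h import *
go(645.8,16.7,43,89)
```

```text
t 26.8 pos [641.5  17.7 136.8] jaw 89.3 q [-0.08  0.36  1.64 -0.    1.15 -1.64] d [  4.3  -1.  -93.8] w [ 0.    -0.007 -0.004] open 85.2 F [ 0.4  0.5 -0.5]
```

Request:
move_arm --delta_pos '[[2, -0.5, -8], [1, 0, -14], [0, 0, -16], [0, 0, -14], [0, 0, -10], [0, 0, -6], [0, 0, -2], [0, 0, 0], [0, 0, 0]]' --dr '[[0, -0.007, 0], [0, 0, 0], [0, 0, 0], [0, 0, 0], [0, 0, 0], [0, 0, 0], [0, 0, 0], [0, 0, 0], [0, 0, 0]]'

```text
clock: 27.7
tool_pos: [642.5, 17.4, 58.3]
eef_rot: [0.007, 1.0, -0.0, -0.002]
force: [-0.0, -0.1, -0.7]
opening: 85.3
```

Run:
```python
from h import *
go(645.8,16.7,43,89)
```

```text
t 27.7 pos [642.5  17.4  58.3] jaw 89.2 q [-0.08  0.46  1.67 -0.    1.02 -1.64] d [  3.3  -0.7 -15.3] w [ 0.    -0.004 -0.004] open 85.3 F [-0.  -0.1 -0.7]
```

Request:
move_arm --delta_pos '[[1.5, -0.5, -4], [1, 0, -4], [0, 0, -4], [0, 0, -2], [0, 0, -1], [0, 0, 0], [0, 0, 0]]' --dr '[[0, -0.004, 0], [0, 0, 0], [0, 0, 0], [0, 0, 0], [0, 0, 0], [0, 0, 0], [0, 0, 0]]'

```text
clock: 28.4
tool_pos: [647.2, 16.7, 44.5]
eef_rot: [0.007, 1.0, -0.0, 0.002]
force: [0.1, -1.1, 0.5]
opening: 84.8
```

Request:
move_arm --delta_pos '[[0, 0, 0], [0, 0, 0], [0, 0, 0], [0, 0, 0], [0, 0, 0], [0, 0, 0]]' --dr '[[0, 0, 0], [0, 0, 0], [0, 0, 0], [0, 0, 0], [0, 0, 0], [0, 0, 0]]' --claw 55 --squeeze 40

```text
clock: 29.0
tool_pos: [647.4, 16.8, 45.0]
eef_rot: [0.007, 1.0, -0.0, 0.003]
force: [-0.1, 0.3, -0.0]
opening: 63.6
```

Request:
move_arm --delta_pos '[[0, 0, 4], [0, 0, 8], [0, 0, 14], [0, 0, 14], [-6, -6, 10], [-14, -13, 4], [-22, -21, 0], [-25, -24, 0], [-25, -24, 0], [-25, -24, 0], [-22, -20, 0], [-16, -15, 0], [-10, -9, 0], [-5, -5, 0], [-2, -2, 0], [0, 0, 0], [0, 0, 0]]' --dr '[[0, 0, 0], [0, 0, 0], [0, 0, 0], [0, 0, 0], [0, 0, 0], [0, 0, 0], [0, 0, 0], [0, 0, 0], [0, 0, 0], [0, 0, 0], [0, 0, 0], [0, 0, 0], [0, 0, 0], [0, 0, 0], [0, 0, 0], [0, 0, 0], [0, 0, 0]]'

```text
clock: 30.7
tool_pos: [471.7, -154.3, 117.2]
eef_rot: [0.005, 1.0, -0.004, 0.012]
force: [-0.3, -0.1, -1.0]
opening: 63.3
```

Run:
```python
from h import *
go(460,-160,46,89)
c=shot("wrist"); setter(c,"wrist","setter_cup");go(460,-160,46,89); save(c,"w8.png",k=1.5)
```

```text
t 30.7 pos [ 471.7 -154.3  117.2] jaw 89.4 q [-0.46  0.07  2.03  0.    1.02 -2.02] d [-11.7  -5.7 -71.2] w [ 0.008  0.025 -0.007] open 63.3 F [-0.3 -0.1 -1. ]
setter_cup 0.7 rect [ 448.3 -161.9   75.6   54.5  -85.2] circ [ 458.9 -161.4] 38.2
t 30.8 pos [ 471.7 -154.1  117. ] jaw 89.4 q [-0.46  0.07  2.03  0.    1.02 -2.02] d [-11.7  -5.9 -71. ] w [ 0.008  0.024 -0.007] open 63.7 F [-0.7 -0.5 -1.2]
```

View pics/w8.png

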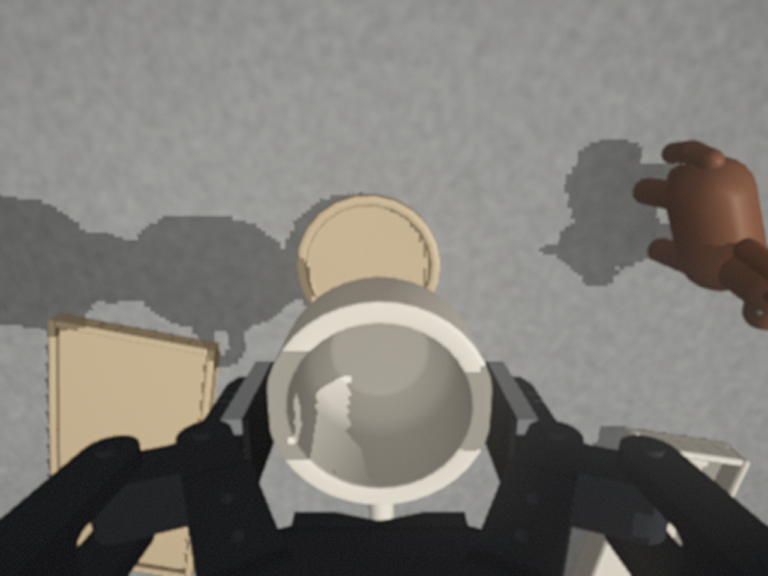

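The cup is held upright. The round setter is directly ahead at native (246, 170), which puts it at about (459, −161). The brown horse is clear to the right.

Request:
move_arm --delta_pos '[[-5, -3, -4], [-3, -2, -8], [-2, -1, -10], [-1, 0, -10], [0, 0, -6], [0, 0, -4], [0, 0, -1], [0, 0, 0], [0, 0, 0]]' --dr '[[0.004, 0.013, 0], [0.004, 0.012, 0], [0, 0, 0], [0, 0, 0], [0, 0, 0], [0, 0, 0], [0, 0, 0], [0, 0, 0], [0, 0, 0]]'

```text
clock: 31.7
tool_pos: [459.3, -159.0, 68.2]
eef_rot: [0.004, 1.0, 0.002, -0.003]
force: [0.2, -0.1, -1.2]
opening: 63.3
```

Run:
```python
from h import *
go(461,-161,46,89)
```

```text
t 31.7 pos [ 459.3 -159.    68.2] jaw 89.5 q [-0.48  0.15  2.05  0.    0.95 -2.04] d [  1.7  -2.  -22.2] w [-0.003 -0.006 -0.009] open 63.3 F [ 0.2 -0.1 -1.2]
```

Request:
move_arm --delta_pos '[[0.5, -1, -5], [0.5, -0.5, -5], [0, 0, -4], [0, 0, -2], [0, 0, -1], [0, 0, 0], [0, 0, 0]]' --dr '[[-0.002, -0.006, 0], [0, 0, 0], [0, 0, 0], [0, 0, 0], [0, 0, 0], [0, 0, 0], [0, 0, 0]]'

```text
clock: 32.4
tool_pos: [461.4, -161.1, 50.8]
eef_rot: [0.004, 1.0, 0.0, 0.001]
force: [0.3, -0.2, -1.5]
opening: 63.5
```

Request:
move_arm --delta_pos '[[0, 0, -1.5], [0, 0, -2], [0, 0, -1], [0, 0, 0]]' --dr '[[0, 0, 0], [0, 0, 0], [0, 0, 0], [0, 0, 0]]'

```text
clock: 32.8
tool_pos: [461.7, -161.2, 46.3]
eef_rot: [0.004, 1.0, -0.0, 0.002]
force: [-0.9, -0.2, -2.3]
opening: 63.7
```

Request:
move_arm --delta_pos '[[0, 0, -2], [0, 0, -2.5], [0, 0, -2.5]]' --dr '[[0, 0, 0], [0, 0, 0], [0, 0, 0]]'

```text
clock: 33.1
tool_pos: [462.2, -161.5, 45.9]
eef_rot: [0.004, 1.0, 0.001, -0.001]
force: [-7.8, 3.2, 16.9]
opening: 63.6
```

The cup has made contact at the predicted height, so I'll release it.

Request:
move_arm --delta_pos '[[0, 0, 0], [0, 0, 0]]' --dr '[[0, 0, 0], [0, 0, 0]]'

```text
clock: 33.3
tool_pos: [463.2, -161.9, 47.4]
eef_rot: [0.004, 1.0, 0.0, 0.0]
force: [-0.1, 0.7, -1.4]
opening: 63.6
```

Request:
move_arm --delta_pos '[[0, 0, 0], [0, 0, 0], [0, 0, 0], [0, 0, 0], [0, 0, 5], [0, 0, 10], [0, 0, 18], [0, 0, 25], [0, 0, 28], [0, 0, 20], [0, 0, 10], [0, 0, 0]]' --dr '[[0, 0, 0], [0, 0, 0], [0, 0, 0], [0, 0, 0], [0, 0, 0], [0, 0, 0], [0, 0, 0], [0, 0, 0], [0, 0, 0], [0, 0, 0], [0, 0, 0], [0, 0, 0]]' --claw 85

```text
clock: 34.5
tool_pos: [462.7, -161.7, 171.1]
eef_rot: [0.004, 1.0, 0.0, 0.001]
force: [-0.0, -0.4, 0.1]
opening: 84.8
```

Run:
```python
from h import *
c=shot("wrist"); W=cloud(c); go(643,15.5,130,80.3)
circ(W,460,-161,36,52,75,"cup rim"); setter(c,"wrist","setter_cup"); setter(c,"wrist","setter_tray")
```

```text
t 34.55 pos [ 462.3 -161.4  170.2] jaw 89.6 q [-0.48 -0.    1.99  0.    1.15 -2.04] d [180.7 176.9 -40.2] w [-0.001  0.001 -0.162] open 84.9 F [ 0.1 -0.3 -0.3]
cup rim 2095 [ 462.4 -162.4] 33.6 med [ 462.9 -162.3   61.5] z 64.0
setter_cup 0.76 rect [ 440.2 -159.4   76.    39.6   85.8] circ [ 455.2 -160.5] 38.1
setter_tray 0.81 rect [ 552.  -304.4  121.4   94.9  -11.9] circ [ 553.1 -304.5] 75.9
```

The cup is in, with its rim at about 62 mm and about 4 mm off centre. Now the tray.

Request:
move_arm --delta_pos '[[6, 6, 0], [14, 13, 0], [20, 20, 0], [22, 22, -3], [22, 22, -3], [22, 22, -3], [20, 20, -3], [16, 16, -3], [12, 12, 0], [8, 8, 0], [4, 4, 0], [2, 2, 0], [0, 0, 0], [0, 0, 0]]' --dr '[[0, 0, 0], [0, 0, -0.02], [0, 0, -0.02], [0, 0, -0.02], [0, 0, -0.02], [0, 0, -0.02], [0, 0, -0.02], [0, 0, -0.02], [0, 0, -0.01], [0, 0, -0.01], [0, 0, 0], [0, 0, 0], [0, 0, 0], [0, 0, 0]]'

```text
clock: 36.05
tool_pos: [625.5, 20.4, 132.1]
eef_rot: [0.088, 0.996, 0.005, -0.018]
force: [0.5, -0.7, -0.4]
opening: 85.4
```

Run:
```python
from h import *
c=shot("wrist"); W=cloud(c); X,Y,Z=[W[...,i] for i in range(3)]
t=W[(np.abs(X-645)<90)&(np.abs(Y-18)<60)&(Z>14)&(Z<25)]; print("tray",rect(t))
go(643,15.5,60,80.2)
```

```text
tray [642.8  15.6 146.3  66.   -9.8]
t 36.1 pos [625.5  20.3 132.2] jaw 79.9 q [-0.08  0.35  1.67  0.01  1.17 -1.48] d [ 17.5  -4.8 -72.2] w [-0.013 -0.034  0.006] open 84.9 F [-0.3 -0.3 -0.1]
```

Request:
move_arm --delta_pos '[[8, -2, -4], [6, -1.5, -10], [2, -0.5, -12], [0, 0, -12], [0, 0, -8], [0, 0, -4], [0, 0, -1], [0, 0, 0], [0, 0, 0]]' --dr '[[-0.006, -0.017, 0], [-0.006, -0.016, 0], [0, 0, 0], [0, 0, 0], [0, 0, 0], [0, 0, 0], [0, 0, 0], [0, 0, 0], [0, 0, 0]]'

```text
clock: 37.0
tool_pos: [642.1, 13.6, 78.0]
eef_rot: [0.09, 0.996, 0.0, 0.001]
force: [-0.3, 0.8, 0.3]
opening: 85.2
```

Run:
```python
from h import *
go(642.8,15.6,15.5,80.2)
```

```text
t 37.0 pos [642.1  13.6  78. ] jaw 79.7 q [-0.09  0.42  1.67  0.    1.04 -1.48] d [  0.7   2.  -62.5] w [0.    0.002 0.009] open 85.2 F [-0.3  0.8  0.3]
```

Request:
move_arm --delta_pos '[[0.5, 1, -6], [0, 0.5, -10], [0, 0, -10], [0, 0, -8], [0, 0, -6], [0, 0, -4], [0, 0, -2], [0, 0, -1], [0, 0, 0], [0, 0, 0]]' --dr '[[0, 0, 0.008], [0, 0, 0], [0, 0, 0], [0, 0, 0], [0, 0, 0], [0, 0, 0], [0, 0, 0], [0, 0, 0], [0, 0, 0], [0, 0, 0]]'

```text
clock: 38.0
tool_pos: [643.0, 15.4, 27.4]
eef_rot: [0.085, 0.996, 0.0, 0.001]
force: [-0.0, 0.3, -0.1]
opening: 84.5
```

Run:
```python
from h import *
go(642.8,15.6,15.5,80.2)
```

```text
t 38.0 pos [643.   15.4  27.4] jaw 80.2 q [-0.09  0.5   1.68  0.    0.96 -1.49] d [ -0.2   0.2 -11.9] w [ 0.     0.003 -0.   ] open 84.5 F [-0.   0.3 -0.1]
```

Request:
move_arm --delta_pos '[[0, 0, -3], [0, 0, -3], [0, 0, -3], [0, 0, -2], [0, 0, -1], [0, 0, 0], [0, 0, 0]]' --dr '[[0, 0, 0], [0, 0, 0], [0, 0, 0], [0, 0, 0], [0, 0, 0], [0, 0, 0], [0, 0, 0]]'

```text
clock: 38.7
tool_pos: [643.7, 15.3, 15.3]
eef_rot: [0.085, 0.996, 0.0, 0.002]
force: [-0.3, -0.5, 1.2]
opening: 85.1
```

Request:
move_arm --delta_pos '[[0, 0, 0]]' --dr '[[0, 0, 0]]'

```text
clock: 38.8
tool_pos: [643.8, 15.3, 15.3]
eef_rot: [0.085, 0.996, 0.0, 0.002]
force: [-0.3, -0.4, 0.3]
opening: 85.3
```

Request:
move_arm --delta_pos '[[0, 0, 0], [0, 0, 0], [0, 0, 0], [0, 0, 0], [0, 0, 0], [0, 0, 0]]' --dr '[[0, 0, 0], [0, 0, 0], [0, 0, 0], [0, 0, 0], [0, 0, 0], [0, 0, 0]]' --claw 55 --squeeze 55

```text
clock: 39.4
tool_pos: [644.2, 15.3, 16.1]
eef_rot: [0.085, 0.996, 0.0, 0.003]
force: [-0.3, -1.1, 0.9]
opening: 64.1
```

Request:
move_arm --delta_pos '[[0, 0, 3], [0, 0, 6], [0, 0, 10], [0, 0, 14], [0, 0, 14], [0, 0, 8], [0, 0, 4], [0, 0, 0], [0, 0, 0]]' --dr '[[0, 0, 0], [0, 0, 0], [0, 0, 0], [0, 0, 0], [0, 0, 0], [0, 0, 0], [0, 0, 0], [0, 0, 0], [0, 0, 0]]'

```text
clock: 40.3
tool_pos: [644.1, 15.3, 81.6]
eef_rot: [0.085, 0.996, 0.0, 0.004]
force: [0.2, -0.6, -2.2]
opening: 63.8
```

Run:
```python
from h import *
c=shot("scene"); save(c,"s5.png",(190,130,330,270),4)
c=shot("wrist"); W=cloud(c);X,Y,Z=[W[...,i] for i in range(3)]
t=W[(np.abs(X-645)<90)&(np.abs(Y-18)<60)&(Z>45)&(Z<90)]; print("tray",rect(t),np.median(t,0))
go(581,-310,90,78)
```

```text
tray [637.1  16.3 134.6  90.   -9.8] [623.82992942  17.89338225  72.29141252]
t 40.4 pos [643.8  15.3  81.1] jaw 80.2 q [-0.09  0.42  1.67  0.    1.04 -1.49] d [ -62.8 -325.3    8.9] w [ 0.     0.006 -0.039] open 63.5 F [-0.5 -0.6 -1.8]
```

View pics/s5.png

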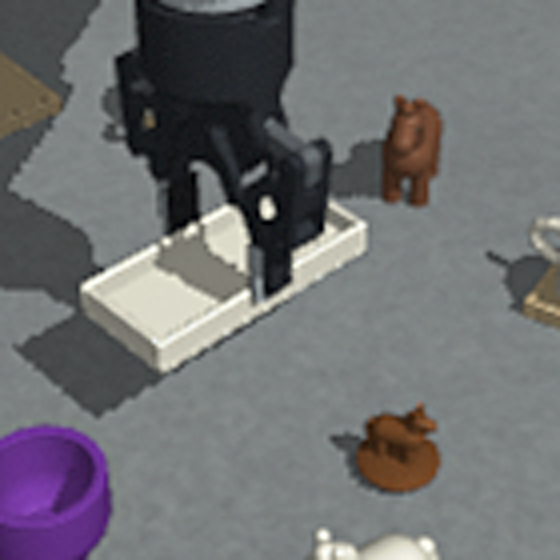

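Request:
move_arm --delta_pos '[[0, -8, 5], [-2, -18, 5], [-5, -26, 4], [-7, -32, 2], [-7, -34, 0], [-7, -34, 0], [-7, -34, 0], [-7, -34, 0], [-6, -30, 0], [-5, -24, 0], [-4, -18, 0], [-3, -12, 0], [-1, -6, 0], [0, -3, 0], [0, 0, 0], [0, 0, 0], [0, 0, 0]]' --dr '[[0, 0, 0], [0, 0, -0.004], [0, 0, -0.004], [0, 0, -0.004], [0, 0, -0.004], [0, 0, -0.004], [0, 0, -0.004], [0, 0, -0.004], [0, 0, -0.004], [0, 0, -0.004], [0, 0, -0.004], [0, 0, 0], [0, 0, 0], [0, 0, 0], [0, 0, 0], [0, 0, 0], [0, 0, 0]]'

```text
clock: 42.1
tool_pos: [571.3, -324.3, 98.1]
eef_rot: [0.109, 0.994, -0.002, 0.001]
force: [0.4, 0.4, -1.2]
opening: 64.1
```

Run:
```python
from h import *
c=shot("wrist"); setter(c,"wrist","setter_tray"); save(c,"w9.png",k=1.5)
go(581,-310,24,78)
```

```text
t 42.2 pos [ 571.3 -324.3   98.1] jaw 77.5 q [-0.62  0.42  1.63 -0.    1.08 -1.97] d [  9.7  14.3 -74.1] w [0.005 0.001 0.008] open 63.8 F [ 0.4 -0.4 -1.8]
```

View pics/w9.png

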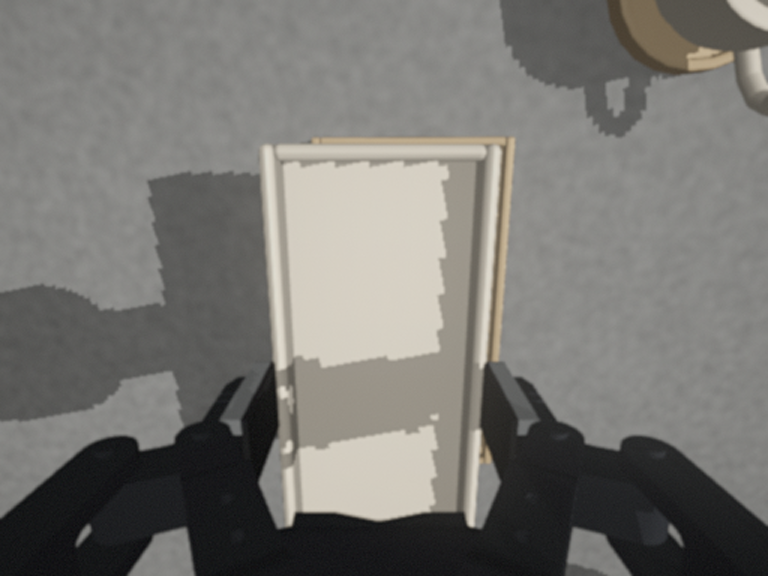

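The tray is level and yaw-aligned, but about 14 mm too far in −y. The setter's near-right corner shows at native (343, 92), so I'll use that as a check on its pose.

Run:
```python
from h import *
c=shot("wrist"); print(plane(c,[[342.7,92],[210,92.3],[325,307]],12).round(1))
a=np.radians(-12.2);u=np.array([np.cos(a),np.sin(a)]);v=np.array([-u[1],u[0]])
print("expected corner",np.array([581,-310])-86*u+46*v)
c=shot("top"); print(plane(c,models.mark_of("top","setter_tray")[0]["pixel"],4).round(1))
```

```text
[[ 507.6 -248.8   12. ]
 [ 488.5 -336.    12. ]
 [ 672.2 -285.8   12. ]]
expected corner [ 506.66317373 -246.86493637]
[[ 577.8 -309.1    4. ]]
```

Request:
move_arm --delta_pos '[[5, 6, -3], [4, 4, -6], [2, 2, -8], [0, 0, -8], [0, 0, -6], [0, 0, -3], [0, 0, -1], [0, 0, 0], [0, 0, 0], [0, 0, 0]]' --dr '[[0.003, 0, 0.003], [0, 0, 0], [0, 0, 0], [0, 0, 0], [0, 0, 0], [0, 0, 0], [0, 0, 0], [0, 0, 0], [0, 0, 0], [0, 0, 0]]'

```text
clock: 43.35
tool_pos: [582.7, -310.8, 58.8]
eef_rot: [0.107, 0.994, -0.0, -0.0]
force: [-0.1, -0.2, -1.4]
opening: 63.9
```

Run:
```python
from h import *
go(582.5,-311.3,24,77.7)
```

```text
t 43.35 pos [ 582.7 -310.8   58.8] jaw 77.7 q [-0.6   0.48  1.63 -0.    1.03 -1.95] d [ -0.2  -0.5 -34.8] w [ 0.001 -0.001 -0.   ] open 63.9 F [-0.1 -0.2 -1.4]
```

Request:
move_arm --delta_pos '[[0, 0, -4], [0, 0, -6], [0, 0, -6], [0, 0, -4], [0, 0, -2], [0, 0, -1], [0, 0, 0], [0, 0, 0]]' --dr '[[0, 0, 0], [0, 0, 0], [0, 0, 0], [0, 0, 0], [0, 0, 0], [0, 0, 0], [0, 0, 0], [0, 0, 0]]'

```text
clock: 44.15
tool_pos: [582.8, -311.1, 34.0]
eef_rot: [0.107, 0.994, -0.001, -0.0]
force: [0.3, -0.2, -2.1]
opening: 64.0
```

Run:
```python
from h import *
go(582.5,-311.3,24,77.7)
```

```text
t 44.15 pos [ 582.8 -311.1   34. ] jaw 77.7 q [-0.6   0.52  1.64 -0.    0.99 -1.95] d [ -0.3  -0.2 -10. ] w [ 0.001 -0.    -0.   ] open 64.0 F [ 0.3 -0.2 -2.1]
```

Request:
move_arm --delta_pos '[[0, 0, -3], [0, 0, -3], [0, 0, -2], [0, 0, -1], [0, 0, -1], [0, 0, 0]]' --dr '[[0, 0, 0], [0, 0, 0], [0, 0, 0], [0, 0, 0], [0, 0, 0], [0, 0, 0]]'

```text
clock: 44.75
tool_pos: [583.5, -311.5, 24.3]
eef_rot: [0.107, 0.994, -0.001, 0.001]
force: [-0.2, 0.6, -1.8]
opening: 64.0
```

Request:
move_arm --delta_pos '[[0, 0, -2], [0, 0, -2.5], [0, 0, -2.5]]' --dr '[[0, 0, 0], [0, 0, 0], [0, 0, 0]]'

```text
clock: 45.05
tool_pos: [583.5, -311.6, 24.1]
eef_rot: [0.107, 0.994, 0.0, -0.001]
force: [-5.2, 2.6, 10.5]
opening: 63.9
```

Request:
move_arm --delta_pos '[[0, 0, 0], [0, 0, 0]]' --dr '[[0, 0, 0], [0, 0, 0]]'

```text
clock: 45.25
tool_pos: [584.2, -312.0, 25.3]
eef_rot: [0.107, 0.994, -0.0, -0.0]
force: [0.1, -0.6, -1.6]
opening: 63.5
```

Request:
move_arm --delta_pos '[[0, 0, 0], [0, 0, 0], [0, 0, 0], [0, 0, 0], [0, 0, 5], [0, 0, 10], [0, 0, 18], [0, 0, 25], [0, 0, 28], [0, 0, 28], [0, 0, 28], [0, 0, 20], [0, 0, 10], [0, 0, 0]]' --dr '[[0, 0, 0], [0, 0, 0], [0, 0, 0], [0, 0, 0], [0, 0, 0], [0, 0, 0], [0, 0, 0], [0, 0, 0], [0, 0, 0], [0, 0, 0], [0, 0, 0], [0, 0, 0], [0, 0, 0], [0, 0, 0]]' --claw 85

```text
clock: 46.65
tool_pos: [585.5, -312.8, 217.0]
eef_rot: [0.107, 0.994, -0.003, 0.005]
force: [0.7, 0.5, -0.4]
opening: 85.0
```

Run:
```python
from h import *
c=shot("wrist"); W=cloud(c);X,Y,Z=[W[...,i] for i in range(3)]
t=W[(np.abs(X-581)<92)&(np.abs(Y+311)<70)&(Z>21)&(Z<40)]; print("tray",rect(t),"z",np.percentile(t[:,2],[5,50,95]).round(1))
f=W[(np.abs(X-581)<25)&(np.abs(Y+311)<15)&(Z<30)]; print("floor",np.median(f[:,2]))
print("rim/outer",rect(W[(np.abs(X-581)<100)&(np.abs(Y+311)<75)&(Z>8)&(Z<40)]))
s=shot("scene"); 
a=cv2.resize(s["color"][130:300,120:420],None,fx=2.6,fy=2.6,interpolation=cv2.INTER_CUBIC); cv2.imwrite("pics/final.png",a[...,::-1])
save(c,"w10.png",k=1.5)
```

```text
tray [ 582.6 -312.1  144.7   65.9  -12.3] z [23.1 27.2 28.6]
floor 14.81360650611623
rim/outer [ 581.3 -311.5  171.6   92.2  -12.2]
```

View pics/final.png

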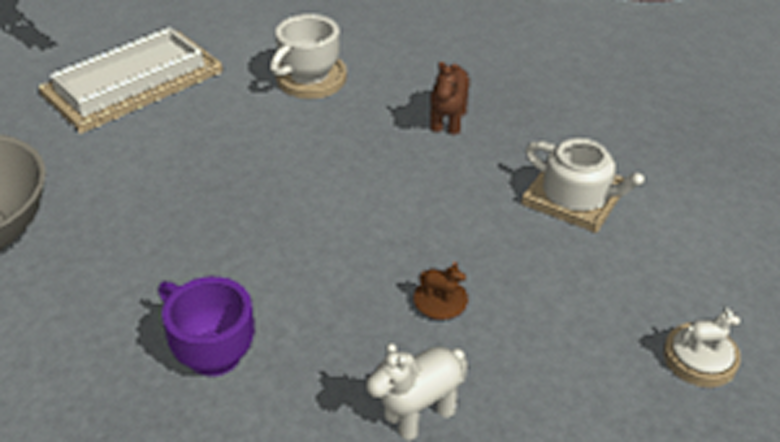

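View pics/w10.png

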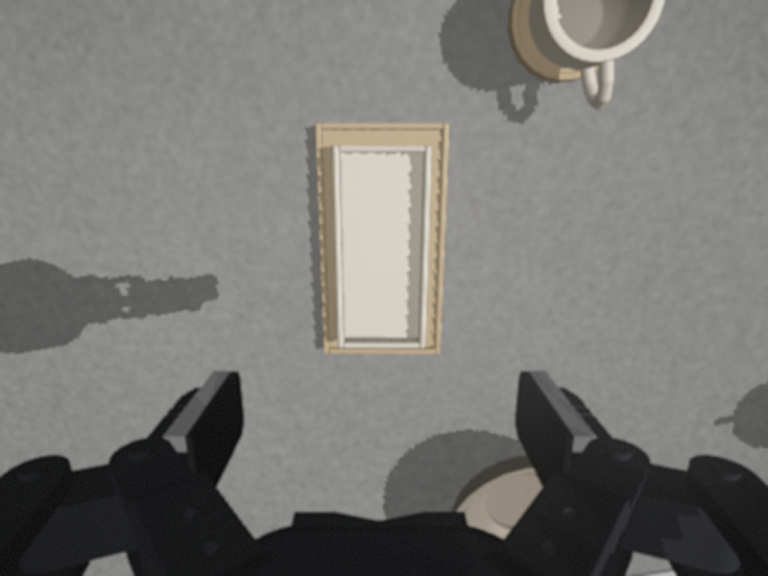

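All four pieces are on their setters. The tray is 1 to 2 mm off centre with its floor at 15 mm and its top at 27–28 mm, so it is seated. The horses and the look-alikes haven't moved, so I'm handing in.

```bash
python3 -c "
from h import *
print(sign_off(), robot.sense()['clock'])"
```

```text
the job is handed in; nothing more can be done
the job is handed in; nothing more can be done
```

I took the stack apart from the top down: lid, teapot, cup, then tray. Each piece was lowered until the wrist force showed it resting on its setter (about 10–21 N), then released. The job was handed in at about 47 s, and no verdict was reported.

- **Seating and centring:** In the last depth and picture checks all four pieces stand upright inside their setters' rims, at the expected heights to within 2 mm. The lid is about 3 mm off centre, the teapot 2–3 mm, the cup about 4 mm and the tray 1–2 mm, all within the room the rims allow.
- **Everything else:** In the final picture both horse figurines and the brown and purple look-alikes stand where they did at the start. I judged this by eye and did not re-measure them.
- **What disagreed:** Jaw openings read 1–2.6 mm under the stated widths. After long moves the arm stopped up to about 27 mm off target, so I corrected its position before each grasp and placing. Near the end the network could not find the tray's setter in the wrist picture, so I took its pose from the overhead fit and its visible corner, which agreed to about 2 mm.

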